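Load a jar lid face up in the engraver's sprung nest

TASK

Swing the engraver's amber hood fully up (it has a bar handle along its front) and load the dark walnut jar lid from the rack in the round nest of the jig inside, broad flat face up and plug down. Press it fully home past the sprung plunger, so that its flange lies flush on the jig, and leave the hood standing open, and the other lids and everything else on the bench where they are.

Things in the scene. Friction and masses are not known exactly. Their poses are not given: they have to be found in the camera images.
- engraver: compact laser engraver, fixed: grey base tray 240 (its x) x 300 (its y) x 60 mm high, bed 30 mm high inside. Origin: centre of the underside; x points from front to back (hinge side), y along the hinge, z up. Inside along the back: gantry rail (x 79 to 97 mm, up to 82 mm high); parked laser head (x 40 to 80, y -126 to -90 mm, up to 110 mm high)
- hood (a joint): angle of the amber clear hood (235 x 300 x 80 mm, about 0.45 kg): 0 closed, 1.75 rad the stop, grows as it swings up and back. Friction hinges (about 0.8 N m) hold it wherever it is left; lifting it by the bar takes about 5 N
- hood_handle (a point): middle of the steel handle bar (12 mm round, 130 mm long, along the engraver's y) on the hood's front: its axis 42 mm out from the front panel, 25 mm below the hood's top, 117 mm above the bench when closed. It circles the hinge axis at 282 mm (closed: 277 mm in front of it, 55 mm above it)
- hood_hinge (a point): middle of the hood's hinge axis at the back of the base, 62 mm above the bench; the axis runs along the engraver's y
- nest (a point): centre of the mouth of the round nest in the jig plate, in its top face; x, y, z as the engraver's. The bore is 51 mm wide and 16 mm deep with a 1 mm chamfer
- plunger (a joint): brass plunger in the nest's front (-x) wall, value in m: 0 at rest, its nose 18 mm from the nest's centre; grows as it is pushed back, to 0.008; spring 0.9 N + 0.3 N/mm. Nose 12 mm wide, its top 9 mm bevelled (7 mm across). A lid laid in the bore rides on the bevel, tilted; 10 to 15 N down on its middle or over the nose sends it home, against the back wall, 2.5 mm off centre, plunger near 0.002
- walnut_lid: dark walnut jar lid, 50 g: flange 62 mm across, 12 mm thick, with the flat face; on its other side a plug 46 mm across, 14 mm deep (1.5 mm chamfer). Origin: on the axis, where flange and plug meet; x points out of the flat face (flange x 0 to 12 mm, plug to -14 mm). At first it stands on edge in the rack, x level along the rack's x, origin 42 mm above the bench, leaning up to 6 degrees
- pale_lid: pale lid of the same shape in the rack, to be left alone
- white_lid: white lid of the same shape in the rack, to be left alone
- rack: wooden lid rack, fixed: base 175 (its x) x 58 mm, three cradles 60 mm apart along x, a lid on edge in each (lowest point 11 mm above the bench) between thin dowels 34 mm high that stand 22 to 29 mm either side of the middle; so a lid's rim is free at both sides from the bench up. Origin: centre of the underside
- jar_a: glass jar 70 mm across, 85 mm high, to be left alone; origin: centre of the underside
- jar_b: second glass jar of the same size, to be left alone
- cleaner: blue bottle with a red cap 56 mm across, 110 mm high, to be left alone
- tape: roll of yellow tape 84 mm across, 24 mm high, to be left alone
- driver: screwdriver lying on the bench, to be left alone
- gauge: brass focus gauge block 36 mm across, 30 mm high, to be left alone
- jig: plywood jig plate fixed on the bed, 120 (x) x 110 (y) x 20 mm, top face 50 mm above the bench and 10 mm below the base tray's rim; axes as the engraver's. Origin: centre of the underside

How it is judged (in metres and radians):
On the way:
1. the hood has been swung up past 80 degrees (value of joint hood above 1.4 rad), for 0.2 s.
At the end, for the whole second after the job is handed in: The hood stands open past 80 degrees (1.4 rad); the walnut lid lies face up in the nest within 3.5 degrees of level, its flange down on the jig plate (within 2 mm), its axis within 5 mm of the nest's centre, the plunger pushed back by it (more than 1 mm), and it is at rest (value of joint hood above 1.4 rad and angle between walnut_lid's own x axis and vertical below 0.06 rad and z of walnut_lid in the frame of nest between -0.003 and 0.002 m and horizontal distance between walnut_lid and nest below 0.005 m and value of joint plunger above 0.001 m and linear speed of walnut_lid below 0.01 m/s); the robot touches nothing.
It fails at once if another lid is shifted more than 20 mm (distance of any of pale_lid, white_lid from where it was at the start of the episode above 0.02 m).
It fails at once if a jar, the bottle, the tape, the screwdriver or the gauge is shifted more than 20 mm (distance of any of jar_a, jar_b, cleaner, tape, driver, gauge from where it was at the start of the episode above 0.02 m).
It also fails if it takes over 72 s, if anything falls off the work surface, if the arm or the gripper's body presses on something with over 40 N, if the wrist force passes 120 N, or if a joint passes its speed limit or range.

ROBOT

A 6-joint arm with a two-finger parallel gripper is mounted at the origin on the work surface. World frame = base frame: x ahead of the robot, y to its left, z up, the work surface at z = 0. Lengths are in mm, angles in rad, forces in N, time in s.
With the tool pointing down it reaches from about 275 to 750 mm from the base axis. Payload 10.2 kg.
Tool frame: the origin (TCP) lies at the very end of the fingers, on their centre line; the grasp point (between the pads) lies 19 mm behind it; x points along the fingers, y is the direction in which the jaws open and shut, and the axes are right-handed (so a half turn about x gives the same grasp; the last joint's range is limited). The gripper opens to 85 mm and grips with 20 to 120 N. Pads are 22 mm wide; open, the fingers measure 114 mm over their backs; the gripper's body (76 mm by 85 mm) begins 54 mm behind the grasp point. The pads swing forward as they close: fully open they stand 13 mm farther back than shut.
Start: joints at [-1.534, 0.313, 1.498, -0, 1.331, -0.223], TCP at [134.852, -507.391, 231.294] pointing down, gripper open.
Joint ranges: [-2.94, 2.94], [-0.97, 2.17], [0.19, 2.56], [-1.23, 4.37], [0.02, 3.11], [-2.88, 2.88]. Speed limits (rad/s): [2.39, 2.39, 3.01, 3.14, 3.14, 3.14].

INTERFACE

Orientations are given as a unit quaternion [w, x, y, z].
In Python, from rig import ctrl, viewer, order gives the robot as it stands. The module is installed in compiled form; this text tells all that it offers.
- The arm moves only by the tool carry_out, never from a script. Its argument "deltas" is a list of rows, each a list of 7 numbers: the gripper command: -1 is fully open, 1 is shut, values between are in proportion, then the shift along the tool's x, y, z in mm, then the turn, a rotation vector about the tool's x, y, z in degrees. A call has exactly 5 rows; each row is the pose to reach, as a shift and turn from the pose commanded when the call began, along the tool's axes at that moment; what a row does not reach only later rows make up. A row lasts 1/8 s, in which the tool goes at most 62.5 mm and 10.7 degrees, less where a joint would pass 70% of its speed; a pose out of reach is approached as far as the arm can. A call with a gripper value outside its range is refused whole. The fingers move at their own pace and stop on an object; "newtons" is the grip in N (left out, the last holds). Time passes only in rows, so rows that repeat a pose let the fingers close, or fill a call up. It gives the time, the measured TCP pose, the force and the opening at its end, in the units of the state.
- ctrl.sense(): the state, without advancing time (a new reading comes with each control period).
- viewer.capture(name): name is "scene" or "top"; returns the picture (400x640x3 uint8, red, green, blue); there is no depth.
- viewer.calibration(name): a dict with "fx", "fy", "cx", "cy" (pixels), "xyz" and "attitude" of the camera in the world. Camera axes: x right, y down, z forward; pixel columns grow to the right and rows downward; lengths in mm; the calibration is good to about 2 mm. A picture is of the moment at which its call begins. calibration takes no time and is no camera call.
- order.finish_job(): hands the job in, once; it reports no verdict.
The state is a dict: "time_s": time; "joints": joint angles; "dq": joint speeds; "tau": joint torques, N m; "eef_pos": TCP position; "ee_rot": TCP orientation; "force": force on the tool from outside, world axes, zero at the start; "wrist_torque": the same for the moment, N m; "grip_width": opening from 0.0 (shut) to 1.0 (fully open).
Only numpy, scipy, OpenCV 4.12 (cv2) and the standard library are available. Lean on these libraries where they do the work, as an engineer would, in place of code of your own. Each camera call takes 0.05 s, during which the arm holds its last target. There are 200 camera calls.

## Working session

There is one attempt and no reset: what is moved stays moved. The work goes in short steps, Python scripts to look and compute and a tool call to move; the robot and the scene stay as the last step left them, time stands still between calls to the robot, and variables do not carry over. Pictures are saved under pics/ and viewed, about 8 in all and at most 12, crops included, and the job is handed in when it is done.

Besides the shell and the picture viewer there is one more tool, called after "Emit:" by a JSON object that holds its "name" and its "arguments". carry_out: Moves the arm, as the interface text tells. Its arguments: {"type":"object","properties":{"deltas":{"type":"array"},"newtons":{"type":"number"}},"required":["deltas"]}

```bash
mkdir -p pics; python3 - <<'E'
from rig import ctrl,viewer
import cv2
for n in("scene","top"):
    im=viewer.capture(n); cv2.imwrite(f"pics/{n}0.png",im[:,:,::-1]); print(viewer.calibration(n))
print(ctrl.sense())
E
```

```text
{'fx': 405.8795849993111, 'fy': 405.8795849993111, 'cx': 322.30386685035467, 'cy': 196.23777241122505, 'xyz': array([1383.88545164, -352.12991482,  859.03472524]), 'attitude': array([-0.33600846,  0.74274608,  0.52485165, -0.24486185])}
{'fx': 506.41802211748274, 'fy': 506.41802211748274, 'cx': 316.7933286037447, 'cy': 204.97409658717535, 'xyz': array([ 388.4987889 ,  -81.12500203, 1500.63733033]), 'attitude': array([-0.04175843,  0.70967755, -0.70277438,  0.02687337])}
{'time_s': 0.1, 'joints': array([-1.53439185e+00,  3.13385633e-01,  1.49836319e+00,  4.99158213e-06,
        1.33101132e+00, -2.23409898e-01]), 'dq': array([ 5.37132354e-04, -2.49987597e-03, -8.31170491e-04, -1.27798811e-03,
        1.26245226e-04,  6.52826868e-07]), 'tau': array([ 3.64840933e-03, -4.12904012e+01, -2.60141355e+01, -1.61195799e-04,
        3.04989604e-03,  1.35343282e-05]), 'eef_pos': array([ 134.84884643, -507.14472094,  230.79582862]), 'ee_rot': array([ 0.09118887,  0.70118882,  0.09201048, -0.70110833]), 'force': array([ 0.73783638, -0.71314952,  0.34159116]), 'wrist_torque': array([-0.04597821, -0.03289786, -0.01939967]), 'grip_width': 1.002535164091521}
```

View pics/scene0.png

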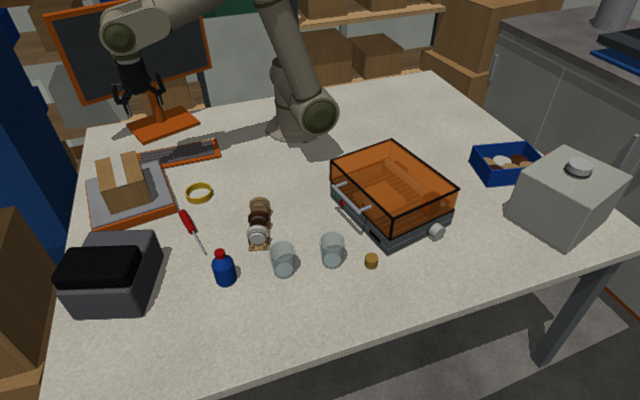

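View pics/top0.png

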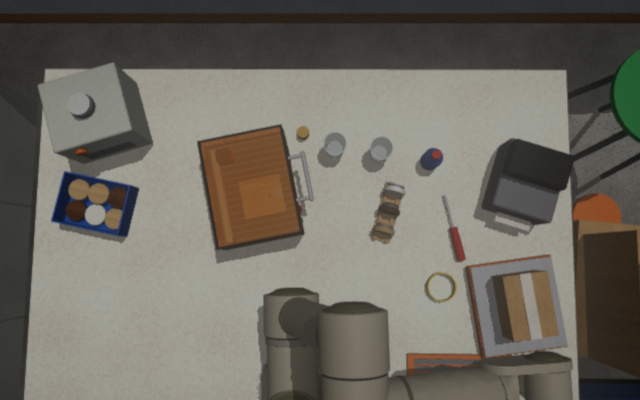

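```bash
cat > h.py <<'E'
import numpy as np,cv2
from rig import ctrl,viewer
from scipy.spatial.transform import Rotation as R
def rot(q): return R.from_quat(np.roll(q,-1))
def ray(n,u,v):
    c=viewer.calibration(n); d=np.array([(u-c['cx'])/c['fx'],(v-c['cy'])/c['fy'],1.])
    return np.array(c['xyz']),rot(c['attitude']).apply(d)
def at(n,u,v,z):
    o,d=ray(n,u,v); return o+d*(z-o[2])/d[2]
def px(n,p):
    c=viewer.calibration(n); q=rot(c['attitude']).inv().apply(np.array(p)-c['xyz'])
    return np.array([c['fx']*q[...,0]/q[...,2]+c['cx'],c['fy']*q[...,1]/q[...,2]+c['cy']]).T
def crop(src,dst,u0,v0,u1,v1,k):
    im=src if not isinstance(src,str) else cv2.imread(src)
    cv2.imwrite(dst,cv2.resize(im[v0:v1,u0:u1],None,fx=k,fy=k,interpolation=cv2.INTER_CUBIC))
E
python3 - <<'E'
from h import *
a=cv2.imread("pics/top0.png")
crop(a,"pics/c1.png",190,110,450,260,3)
crop("pics/scene0.png","pics/c2.png",220,130,480,290,3)
print(at("top",317,205,0),at("top",200,140,140))
E
```

```text
[534.4631897  -49.32048404   0.        ] [697.4533738  271.15756554 140.        ]
```

View pics/c1.png

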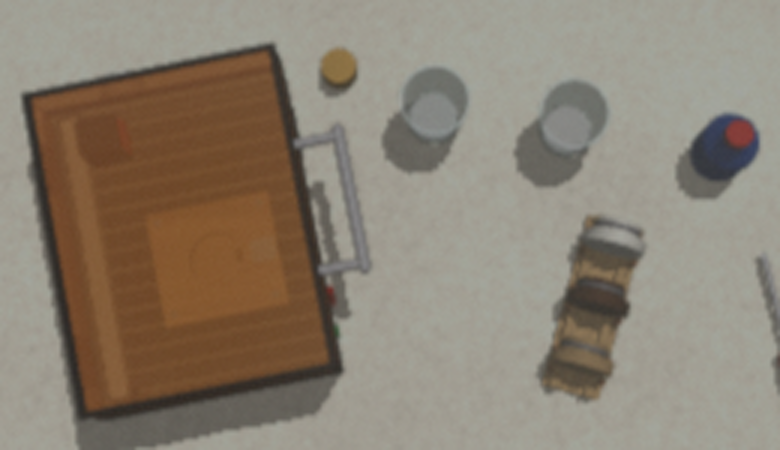

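View pics/c2.png

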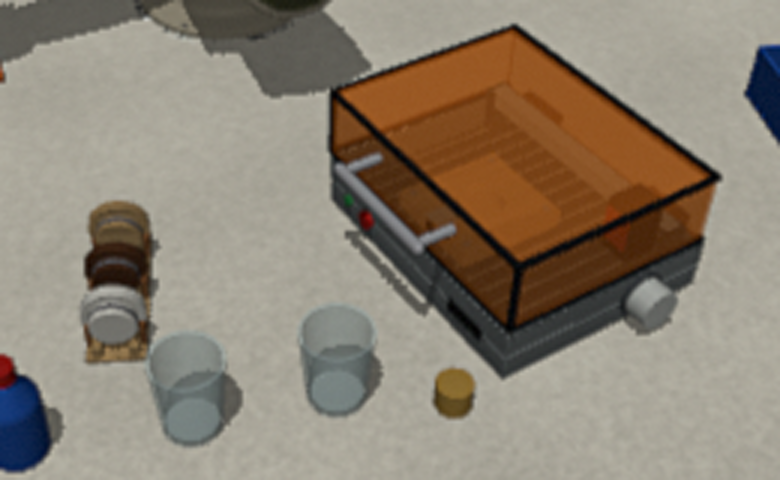

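```bash
python3 - <<'E'
from h import *
from scipy.optimize import least_squares
o=np.array([190,110.])
uv=np.array([[27,95],[273,47],[340,370],[82,413],[338,132],[364,267]])/3+o
# frame: origin hinge-middle; x back, y; model
M=np.array([[0,-150,142],[-235,-150,142],[-235,150,142],[0,150,142],[-277,-65,117],[-277,65,117.]])
def w(p): 
    r=R.from_euler('z',p[2]); return r.apply(M)+[p[0],p[1],0]
f=lambda p:(px("top",w(p))-uv).ravel()
s=least_squares(f,[600,200,1.5]); print(s.x,f(s.x).round(1))
p=s.x; r=R.from_euler('z',p[2])
print("handle",r.apply([-277,0,117])+[p[0],p[1],0])
# jig top corners z=50 in crop
for c in [(148,213),(270,192),(290,303),(167,326)]:
    print('jig',at("top",*(np.array(c)/3+o),50))
for nm,c in dict(white=(612,240),wal=(597,295),pale=(583,357)).items(): print(nm,at("top",*(np.array(c)/3+o),60))
for nm,c,z in [('jar_b',(435,98),85),('jara',(575,108),85),('cap',(740,133),110),('gauge',(338,62),30)]: print(nm,at("top",*(np.array(c)/3+o),z))
a=cv2.resize(cv2.imread("pics/top0.png")[175:250,365:410],None,fx=8,fy=8,interpolation=cv2.INTER_CUBIC)
b=cv2.resize(cv2.imread("pics/scene0.png")[190:255,240:280],None,fx=9.23,fy=9.23,interpolation=cv2.INTER_CUBIC)
cv2.imwrite("pics/c3.png",np.hstack([a,b[:600]]))
E
```

```text
[545.9713492  245.96079807   1.77405315] [-1.1 -0.2  1.  -0.7 -0.7 -1.  -0.6  1.5  0.6 -0.2  0.9  0.5]
handle [601.88661653 -25.33697722 117.        ]
jig [597.57918291 175.73968788  50.        ]
jig [618.99020711  57.92054202  50.        ]
jig [511.47939992  36.77465574  50.        ]
jig [488.26090392 154.63122598  50.        ]
white [ 573.63001918 -270.24014793   60.        ]
wal [ 520.88658111 -255.82984295   60.        ]
pale [ 461.87478821 -242.44456481   60.        ]
jar_b [ 704.57640292 -100.36246314   85.        ]
jara [ 695.78799322 -232.61021675   85.        ]
cap [ 667.83767673 -382.04208175  110.        ]
gauge [752.41528208  -5.11177569  30.        ]
```

View pics/c3.png

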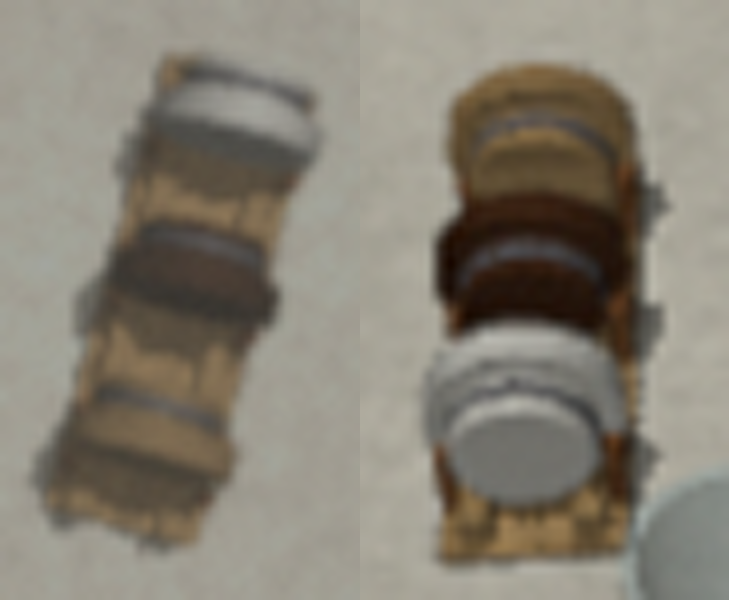

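```bash
cat >> h.py <<'E'
def Rt(xdir,ydir):
    x=np.array(xdir,float);x/=np.linalg.norm(x);y=np.array(ydir,float);y-=x*(x@y);y/=np.linalg.norm(y)
    return R.from_matrix(np.c_[x,y,np.cross(x,y)])
def to(p,r,base=None):
    s=ctrl.sense(); r0=rot(s['ee_rot']); p0=s['eef_pos']
    if base is not None: p0,r0=base
    d=r0.inv().apply(np.array(p)-p0); v=(r0.inv()*r).as_rotvec(degrees=True)
    print(d.round(1),v.round(1),'|d|',np.linalg.norm(d).round(),'ang',np.linalg.norm(v).round(1))
def st():
    s=ctrl.sense(); print('t',round(s['time_s'],2),'q',np.degrees(s['joints']).round(),'p',s['eef_pos'].round(1),'F',s['force'].round(1),'g',round(s['grip_width'],3))
E
python3 - <<'E'
from h import *
from scipy.optimize import minimize
st()
a=cv2.imread("pics/top0.png").astype(float); g=a.sum(2)
sub=np.zeros(g.shape,np.uint8)
b,gr,rd=a[...,0],a[...,1],a[...,2]
m=((rd<95)&(rd-b>5)&(gr<70)).astype(np.uint8); box=np.zeros_like(m); box[200:220,376:402]=1; m*=box
m=cv2.morphologyEx(m,cv2.MORPH_CLOSE,np.ones((3,3)))
for v in range(198,222): print(v,''.join('#' if m[v,u] else '.' for u in range(374,404)),' '.join(str(int(rd[v,u])) for u in range(378,402,2)))
t=np.linspace(0,2*np.pi,60)
def verts(p):
    x,y,yaw,lean=p; r=R.from_euler('ZY',[yaw,lean]); P=[]
    for X,rad in((12,31),(0,31),(0,23),(-14,23)): P.append(r.apply(np.c_[np.full(60,X),rad*np.cos(t),rad*np.sin(t)])+[x,y,42])
    return P
S=8;u0,v0=370,195
def sil(p):
    P=verts(p); k=np.zeros((30*S,40*S),np.uint8)
    for i in(0,2):
        q=(px("top",np.vstack(P[i:i+2]))-[u0-.5,v0-.5])*S
        cv2.fillConvexPoly(k,cv2.convexHull(q.astype(np.float32)).astype(np.int32),1)
    return cv2.resize(k.astype(np.float32),(40,30),interpolation=cv2.INTER_AREA)
M=m[v0:v0+30,u0:u0+40].astype(float)
best=min((minimize(lambda p:((sil([p[0],p[1],p[2],p[3]])-M)**2).sum()+ (p[3]/.1)**2,x0,method='Nelder-Mead',options=dict(initial_simplex=np.array(x0)+np.vstack([np.zeros(4),np.diag([8,8,.1,.08])]))) for x0 in([515,-252,2.9,0.],[520,-258,2.9,0.])),key=lambda r:r.fun)
print(best.x,np.degrees(best.x[2:]),best.fun,M.sum())
E
```

```text
t 0.1 q [-88.  18.  86.   0.  76. -13.] p [ 134.8 -507.1  230.8] F [ 0.7 -0.7  0.3] g 1.003
198 .............................. 161 123 119 124 122 96 91 91 91 89 88 82
199 .............................. 162 121 123 129 125 120 102 93 95 108 109 105
200 .............................. 163 123 114 128 130 136 122 118 118 124 121 129
201 .............................. 162 133 107 116 119 128 131 136 122 127 119 138
202 .............................. 160 133 100 89 92 98 111 127 111 131 125 139
203 .........########............. 160 126 85 67 73 76 82 102 102 128 131 144
204 ........########.............. 158 117 74 70 76 81 84 81 84 105 124 153
205 ........########.....##....... 142 95 72 68 71 80 88 88 80 76 119 153
206 ......##########.....###...... 121 73 66 68 69 75 80 83 83 76 109 153
207 ......##################...... 113 62 66 68 69 73 76 75 78 76 105 155
208 .....###################...... 98 61 67 67 71 74 75 75 71 72 107 160
209 .....###################...... 81 60 64 65 71 72 76 76 73 71 107 161
210 .....###################...... 76 60 58 61 65 66 73 72 73 70 92 153
211 .....##
[... 242 characters left out ...]
 87 83 88 80 71 66 61 59 61 72 150
215 ................#######....... 88 98 87 91 88 84 79 74 70 69 94 155
216 ....................##........ 93 119 91 91 88 87 86 86 77 81 134 160
217 ....................##........ 103 128 95 90 87 88 88 92 78 101 157 161
218 .............................. 111 131 104 91 89 89 92 113 81 128 161 161
219 .............................. 119 131 122 118 112 94 105 129 95 145 162 163
220 .............................. 123 128 134 134 127 116 112 129 113 151 161 161
221 .............................. 117 121 135 134 129 133 120 130 126 151 162 161
[ 5.20253878e+02 -2.57341288e+02  2.89715520e+00 -1.93809796e-02] [165.99476551  -1.11044834] 31.286097393414007 195.0
```

```bash
python3 - <<'E'
from h import *
r=Rt([0,0,-1],[.2019,-.979,0])
to([602,-25,240],r)
to([602,-25,105],r,(np.array([602,-25,240]),r))
E
```

```text
[  -8.7 -346.  -575.3] [ 3.2 -0.   0.1] |d| 671.0 ang 3.2
[135.   0.   0.] [0. 0. 0.] |d| 135.0 ang 0.0
```

Emit:
{"name": "carry_out", "arguments": {"deltas": [[-1,0,-31,-53,0,0,0],[-0.5,-2,-62,-105,1,0,0],[0,-4,-93,-157,2,0,0],[0,-6,-124,-209,3,0,0],[0,-8,-155,-261,3,0,0]]}}

```text
time_s: 0.72
eef_pos: [348.3, -288.9, 239.3]
ee_rot: [-0.073, -0.703, -0.073, 0.703]
force: [0.6, 0.3, -0.9]
grip_width: 0.499
```

Emit:
{"name": "carry_out", "arguments": {"deltas": [[0,0,-31,-53,0,0,0],[0,0,-62,-105,0,0,0],[0,0,-93,-157,0,0,0],[0,0,-124,-209,0,0,0],[0,0,-155,-261,0,0,0]]}}

```text
time_s: 1.35
eef_pos: [571.9, -83.4, 239.1]
ee_rot: [-0.073, -0.703, -0.073, 0.703]
force: [0.4, -0.7, -0.2]
grip_width: 0.497
```

```bash
python3 - <<'E'
from h import *
st()
r=Rt([0,0,-1],[.2019,-.979,0])
to([602,-25,98],r)
im=viewer.capture("scene"); cv2.imwrite("pics/s1.png",im[:,:,::-1])
E
```

```text
t 1.35 q [-20.  24.  75.  -0.  80.  58.] p [571.9 -83.4 239.1] F [ 0.4 -0.7 -0.2] g 0.497
[141.  -51.  -41.5] [0.2 0.  0. ] |d| 156.0 ang 0.2
```

Emit:
{"name": "carry_out", "arguments": {"deltas": [[0,0,-50,-41,0,0,0],[0,0,-51,-41,0,0,0],[0,50,-51,-41,0,0,0],[0,100,-51,-41,0,0,0],[0,141,-51,-41,0,0,0]]}}

```text
time_s: 2.02
eef_pos: [599.5, -27.7, 96.4]
ee_rot: [-0.073, -0.703, -0.073, 0.704]
force: [6.0, -24.4, 8.3]
grip_width: 0.498
```

```bash
python3 - <<'E'
from h import *
st()
a=viewer.capture("scene")[:,:,::-1]; b=viewer.capture("top")[:,:,::-1]
c=[cv2.resize(x,(400,400),interpolation=cv2.INTER_CUBIC) for x in (a[130:250,300:420],b[130:250,230:350])]
cv2.imwrite("pics/s2.png",np.hstack(c))
E
```

```text
t 2.02 q [-14.  35.  82.  -0.  64.  64.] p [599.5 -27.7  96.4] F [  6.  -24.4   8.3] g 0.498
```

View pics/s2.png

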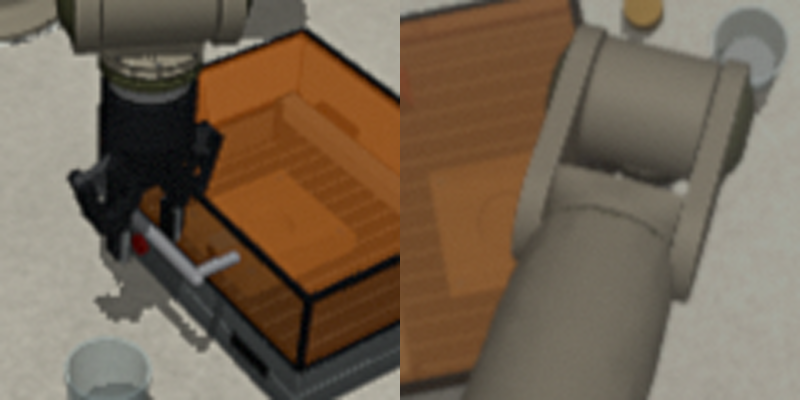

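Emit:
{"name": "carry_out", "arguments": {"deltas": [[0,0,8,0,0,0,0],[1,0,8,0,0,0,0],[1,0,8,0,0,0,0],[1,0,6,0,0,0,0],[1,0,5,0,0,0,0]], "newtons": 50}}

```text
time_s: 2.75
eef_pos: [599.5, -24.7, 99.4]
ee_rot: [-0.07, -0.702, -0.078, 0.704]
force: [-11.9, 33.1, 17.3]
grip_width: 0.121
```

```bash
python3 - <<'E'
from h import *
st()
# arc plan
th0=np.arctan2(55,277); r=Rt([0,0,-1],[.2019,-.979,0]); s=ctrl.sense();p0=s['eef_pos']
xe=np.array([-.2019,.979,0]); L=282
h=lambda a: -np.cos(th0+a)*L*xe+[0,0,np.sin(th0+a)*L]
for a in np.arange(.2,1.71,.1):
    d=h(a)-h(0); print(round(a,2),rot(s['ee_rot']).inv().apply(d).round(0),(p0+d).round())
E
```

```text
t 2.75 q [-14.  35.  81.   1.  65.  64.] p [599.5 -24.7  99.4] F [-11.9  33.1  17.3] g 0.121
0.2 [-54. -17.   0.] [596.  -9. 153.]
0.3 [-79. -30.  -0.] [594.   3. 179.]
0.4 [-103.  -44.   -0.] [591.  18. 203.]
0.5 [-125.  -62.   -0.] [587.  34. 225.]
0.6 [-146.  -81.   -0.] [583.  53. 246.]
0.7 [-164. -102.   -0.] [579.  74. 265.]
0.8 [-180. -125.   -0.] [575.  96. 281.]
0.9 [-194. -150.   -0.] [570. 120. 295.]
1.0 [-205. -176.   -1.] [564. 145. 307.]
1.1 [-214. -203.   -1.] [559. 171. 316.]
1.2 [-220. -230.   -1.] [554. 198. 322.]
1.3 [-223. -258.   -1.] [548. 225. 326.]
1.4 [-224. -286.   -1.] [542. 253. 326.]
1.5 [-221. -314.   -1.] [537. 281. 324.]
1.6 [-216. -342.   -2.] [531. 308. 319.]
1.7 [-208. -369.   -2.] [525. 334. 312.]
```

Emit:
{"name": "carry_out", "arguments": {"deltas": [[1,-4,-5,1,0,0,0],[1,-28,-12,1,0,0,0],[1,-55,-22,1,0,0,0],[1,-80,-35,1,0,0,0],[1,-104,-49,1,0,0,0]]}}

```text
time_s: 3.38
eef_pos: [590.8, 16.2, 202.5]
ee_rot: [0.073, 0.704, 0.073, -0.703]
force: [7.6, 2.8, -7.2]
grip_width: 0.117
```

```bash
python3 - <<'E'
from h import *
st()
E
```

```text
t 3.38 q [-10.  27.  76.   0.  76.  68.] p [590.8  16.2 202.5] F [ 7.6  2.8 -7.2] g 0.117
```

Emit:
{"name": "carry_out", "arguments": {"deltas": [[1,-22,-18,0,0,0,0],[1,-43,-37,0,0,0,0],[1,-61,-58,0,0,0,0],[1,-77,-81,0,0,0,0],[1,-91,-106,0,0,0,0]]}}

```text
time_s: 4.0
eef_pos: [570.0, 116.6, 297.4]
ee_rot: [0.075, 0.706, 0.069, -0.701]
force: [3.9, -13.6, 17.1]
grip_width: 0.118
```

Emit:
{"name": "carry_out", "arguments": {"deltas": [[1,-11,-26,0,0,0,0],[1,-20,-53,0,0,0,0],[1,-26,-80,0,0,0,0],[1,-29,-108,-1,0,0,0],[1,-30,-136,-1,0,0,0]]}}

```text
time_s: 4.62
eef_pos: [541.5, 252.6, 327.8]
ee_rot: [0.073, 0.706, 0.072, -0.701]
force: [-2.8, -3.2, -6.3]
grip_width: 0.116
```

Emit:
{"name": "carry_out", "arguments": {"deltas": [[1,1,-14,0,0,0,0],[1,3,-28,0,0,0,0],[1,5,-42,0,0,0,0],[1,8,-56,0,0,0,0],[1,8,-56,0,0,0,0]]}}

```text
time_s: 5.25
eef_pos: [529.6, 309.5, 319.0]
ee_rot: [0.073, 0.705, 0.075, -0.701]
force: [-5.4, 7.1, 18.4]
grip_width: 0.119
```

Emit:
{"name": "carry_out", "arguments": {"deltas": [[0,0,0,0,0,0,0],[0,0,0,0,0,0,0],[0,-5,0,0,0,0,0],[0,-40,0,0,0,0,0],[0,-90,0,0,0,0,0]]}}

```text
time_s: 5.88
eef_pos: [529.7, 307.5, 405.6]
ee_rot: [-0.073, -0.702, -0.073, 0.704]
force: [-0.0, -0.1, -0.1]
grip_width: 0.495
```

```bash
python3 - <<'E'
from h import *
st()
a=viewer.capture("scene")[:,:,::-1]; b=viewer.capture("top")[:,:,::-1]
cv2.imwrite("pics/s3s.png",a);cv2.imwrite("pics/s3t.png",b)
c=[cv2.resize(x,(400,400),interpolation=cv2.INTER_CUBIC) for x in (a[60:260,300:500],b[130:260,180:310])]
cv2.imwrite("pics/s3.png",np.hstack(c))
E
```

```text
t 5.88 q [ 19.  29.  45.  -0. 106.  97.] p [529.7 307.5 405.6] F [-0.  -0.1 -0.1] g 0.495
```

View pics/s3.png

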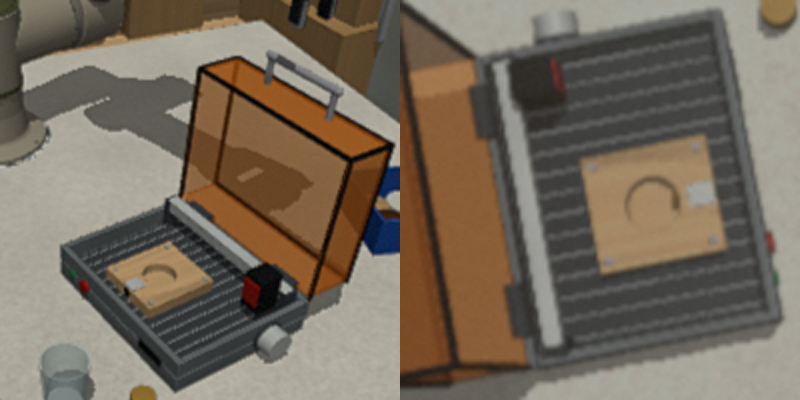

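```bash
python3 - <<'E'
from h import *
T=lambda c:(180+(c[0]-400)*.325,130+c[1]*.325)
P=np.array([at("top",*T(c),50) for c in[(582,158),(705,135),(725,250),(600,273)]]);print(P.round(),P.mean(0))
e=(P[0]-P[1])+(P[3]-P[2]);print('yaw',np.arctan2(e[1],e[0]))
print('nest',at("top",*T((653,203)),50), at("scene",300+159/2,60+274/2,50))
a=cv2.imread("pics/s3t.png")
A=cv2.resize(a[170:225,235:290],(500,500),interpolation=cv2.INTER_CUBIC)
b=cv2.imread("pics/s3s.png"); B=cv2.resize(b[175:220,350:410],(400,300),interpolation=cv2.INTER_CUBIC)
B=cv2.copyMakeBorder(B,0,200,0,0,cv2.BORDER_CONSTANT)
t=np.linspace(0,2*np.pi,40)
ctr=P.mean(0)
C=np.c_[25.5*np.cos(t),25.5*np.sin(t),0*t]+[ctr[0],ctr[1],50]
for q in px("top",C): cv2.circle(A,tuple(int(x) for x in((q+.5-[235,170])*500/55)),1,(0,0,255),-1)
for q in px("scene",C): cv2.circle(B,tuple(int(x) for x in((q+.5-[350,175])*400/60)),1,(0,0,255),-1)
cv2.imwrite("pics/n.png",np.hstack([A[:500],B[:500,:300]]))
E
```

```text
[[597. 176.  50.]
 [619.  60.  50.]
 [511.  40.  50.]
 [488. 157.  50.]] [553.67315342 108.25870184  50.        ]
yaw 1.7637634354551714
nest [554.41658065 108.23507845  50.        ] [560.50450396 109.15262908  50.        ]
```

View pics/n.png

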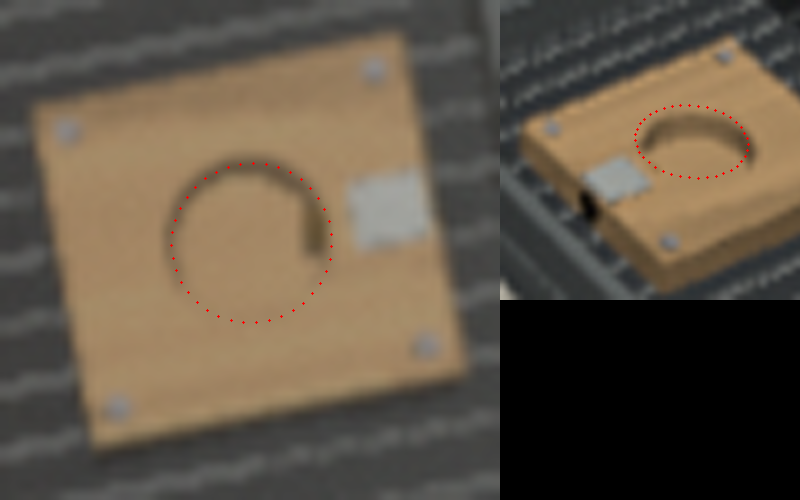

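```bash
cat >> h.py <<'E'
E25=np.radians(25); LX=np.array([-.970,.242,0])
GR=Rt(-np.sin(E25)*LX-np.cos(E25)*np.array([0,0,1]),[-.242,-.970,0])
H=np.array([.979,.2,0]); PR=Rt(-np.sin(E25)*np.array([0,0,1])+np.cos(E25)*H,[-.2,.979,0])
E
python3 - <<'E'
from h import *
to([520,-257,180],GR)
to([520,-257,29.3],GR,(np.array([520,-257,180]),GR))
print(GR.as_matrix().round(2))
E
```

```text
[229.1 550.9 128.6] [25.4 24.   5.8] |d| 610.0 ang 35.5
[136.6  -0.   63.7] [0. 0. 0.] |d| 151.0 ang 0.0
[[ 0.41 -0.24 -0.88]
 [-0.1  -0.97  0.22]
 [-0.91  0.   -0.42]]
```

Emit:
{"name": "carry_out", "arguments": {"deltas": [[0,10,55,13,0,0,0],[0,30,110,26,0,0,0],[-0.5,55,165,39,0,0,0],[-1,85,220,52,0,0,0],[-1,115,275,65,0,0,0]]}}

```text
time_s: 6.6
eef_pos: [522.5, 26.2, 290.6]
ee_rot: [-0.073, -0.703, -0.073, 0.703]
force: [0.4, 0.3, 0.9]
grip_width: 1.002
```

Emit:
{"name": "carry_out", "arguments": {"deltas": [[-1,23,55,13,5,5,1.2],[-1,46,110,26,10,10,2.4],[-1,69,165,39,15,15,3.6],[-1,92,220,52,20,20,4.8],[-1,114,275,64,25.4,24,5.8]]}}

```text
time_s: 7.22
eef_pos: [516.2, -256.3, 176.9]
ee_rot: [-0.065, 0.835, -0.105, -0.536]
force: [0.9, 0.2, 0.7]
grip_width: 1.0
```

```bash
python3 - <<'E'
from h import *
st()
to([520,-257,180],GR); to([520,-257,29.3],GR)
E
```

```text
t 7.22 q [-43.  16. 101.  17.  43.  50.] p [ 516.2 -256.3  176.9] F [0.9 0.2 0.7] g 1.0
[-1.2 -0.2 -4.8] [-0.1  0.4 -0.3] |d| 5.0 ang 0.5
[135.9  -1.   57.9] [-0.1  0.4 -0.3] |d| 148.0 ang 0.5
```

Emit:
{"name": "carry_out", "arguments": {"deltas": [[-1,-1,0,-4,0,0,0],[-1,35,-1,12,0,0,0],[-1,75,-1,30,0,0,0],[-1,110,-1,46,0,0,0],[-1,136,-1,58,0,0,0]]}}

```text
time_s: 7.85
eef_pos: [520.8, -253.7, 28.8]
ee_rot: [-0.063, 0.834, -0.103, -0.538]
force: [-0.6, 0.5, -0.2]
grip_width: 0.998
```

Emit:
{"name": "carry_out", "arguments": {"deltas": [[-1,0,0,0,0,0,0],[1,0,0,0,0,0,0],[1,0,0,0,0,0,0],[1,0,0,0,0,0,0],[1,0,0,0,0,0,0]], "newtons": 30}}

```text
time_s: 8.48
eef_pos: [521.8, -257.4, 33.0]
ee_rot: [-0.062, 0.836, -0.106, -0.535]
force: [-4.3, -6.3, 6.5]
grip_width: 0.7
```

```bash
python3 - <<'E'
from h import *
st()
a=viewer.capture("scene")[:,:,::-1]; b=viewer.capture("top")[:,:,::-1]
c=[cv2.resize(x,(400,400),interpolation=cv2.INTER_CUBIC) for x in (a[160:260,210:310],b[140:260,330:450])]
cv2.imwrite("pics/g1.png",np.hstack(c))
E
```

```text
t 8.47 q [-43.  30. 107.  29.  24.  36.] p [ 521.8 -257.4   33. ] F [-4.3 -6.3  6.5] g 0.7
```

View pics/g1.png

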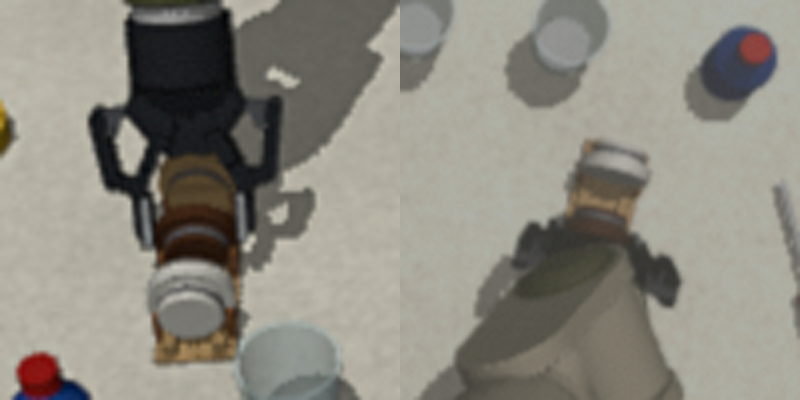

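Emit:
{"name": "carry_out", "arguments": {"deltas": [[1,-18,0,-8,0,0,0],[1,-45,0,-21,0,0,0],[1,-90,0,-42,0,0,0],[1,-136,0,-63,0,0,0],[1,-163,0,-76,0,0,0]]}}

```text
time_s: 9.2
eef_pos: [522.7, -254.6, 214.2]
ee_rot: [-0.062, 0.836, -0.105, -0.536]
force: [0.7, -0.1, -1.5]
grip_width: 0.693
```

Emit:
{"name": "carry_out", "arguments": {"deltas": [[1,0,0,0,-10,0,0],[1,0,0,0,-20,0,0],[1,0,0,0,-30,0,0],[1,0,0,0,-40,0,0],[1,0,0,0,-50,0,0]]}}

```text
time_s: 9.82
eef_pos: [522.3, -254.3, 211.3]
ee_rot: [0.298, 0.782, 0.134, -0.53]
force: [-0.8, -0.8, -0.7]
grip_width: 0.696
```

Emit:
{"name": "carry_out", "arguments": {"deltas": [[1,0,0,0,-10,0,0],[1,0,0,0,-20,0,0],[1,0,0,0,-30,0,0],[1,0,0,0,-40,0,0],[1,0,0,0,-50,0,0]]}}

```text
time_s: 10.45
eef_pos: [522.3, -254.3, 211.3]
ee_rot: [0.601, 0.583, 0.346, -0.424]
force: [-0.5, 1.0, -0.6]
grip_width: 0.696
```

```bash
python3 - <<'E'
from h import *
st()
to([500,60,220],PR)
E
```

```text
t 10.45 q [-43.  14.  97.  15.  47. -47.] p [ 522.3 -254.3  211.3] F [-0.5  1.  -0.6] g 0.696
[ -50.2  -29.2 -309.8] [-93.5 -21.   44.7] |d| 315.0 ang 105.7
```

Emit:
{"name": "carry_out", "arguments": {"deltas": [[1,-5,-3,-31,-9,-2,4.3],[1,-10,-6,-62,-18,-4,8.6],[1,-15,-9,-93,-27,-6,13],[1,-20,-12,-124,-36,-8,17.2],[1,-25,-15,-155,-45,-10,21.5]]}}

```text
time_s: 11.08
eef_pos: [513.4, -106.0, 215.9]
ee_rot: [0.856, 0.35, 0.32, -0.208]
force: [1.5, -0.0, -0.4]
grip_width: 0.696
```

```bash
python3 - <<'E'
from h import *
st()
to([500,60,220],PR)
E
```

```text
t 11.07 q [ -32.    1.  122.   50.   20. -113.] p [ 513.4 -106.   215.9] F [ 1.5 -0.  -0.4] g 0.696
[ -34.3  105.1 -124.6] [-52.  -11.6  24.4] |d| 167.0 ang 58.6
```

```bash
cat > k.py <<'E'
from h import *
from scipy.optimize import least_squares
D=np.pi/180
def ori(q): return R.from_euler('ZYZYZ',[q[0],q[1]+q[2],q[3],q[4],q[5]])
def fk(q,k):
    # k: d1,a1,lat,a2,a3,e3,d6
    b=R.from_euler('Z',q[0]); r2=b*R.from_euler('Y',q[1]); r3=b*R.from_euler('Y',q[1]+q[2])
    p=np.array([0,0,k[0]])+b.apply([k[1],k[2],0])+r2.apply([0,0,k[3]])+r3.apply([k[5],0,k[4]])
    return p+ori(q).apply([0,0,k[6]])
s=ctrl.sense()
W=[(s['joints'],s['eef_pos'],1.),(np.array([-1.53439185,.313385633,1.49836319,0,1.33101132,-.223409898]),np.array([134.849,-507.145,230.796]),1.)]
for q,p in [([-20,24,75,0,80,58],[571.9,-83.4,239.1]),([-14,35,82,0,64,64],[599.5,-27.7,96.4]),([-10,27,76,0,76,68],[590.8,16.2,202.5]),([19,29,45,0,106,97],[529.7,307.5,405.6]),([-43,16,101,17,43,50],[516.2,-256.3,176.9]),([-43,30,107,29,24,36],[521.8,-257.4,33]),([-43,14,97,15,47,-47],[522.3,-254.3,211.3]),([-32,1,122,50,20,-113],[513.4,-106,215.9])]:
    W.append((np.array(q)*D,np.array(p),.15))
f=lambda k:np.concatenate([w*(fk(q,k)-p) for q,p,w in W])
S=least_squares(f,[300,0,100,500,450,0,200]); K=S.x
E
python3 - <<'E'
from k import *
print(K.round(),S.fun.round(1))
C=ori(s['joints']).inv()*rot(s['ee_rot']); q0=W[1][0]; C0=ori(q0).inv()*rot([.09118887,.70118882,.09201048,-.70110833])
print(C.as_matrix().round(2),C0.as_matrix().round(2))
lo=np.array([-2.94,-.97,.19,-1.23,.02,-2.88]);hi=np.array([2.94,2.17,2.56,4.37,3.11,2.88])
rng=np.random.default_rng(0)
contact=np.array([555,111,66.])
for h in range(-90,121,15):
    Hh=np.array([np.cos(h*D),np.sin(h*D),0]); t=-np.sin(E25)*np.array([0,0,1])+np.cos(E25)*Hh
    P=Rt(t,np.cross([0,0,1],Hh)); p=contact+14*t; out=set()
    for i in range(25):
        g=lambda q:np.r_[(fk(q,K)-p)/100,3*(P.inv()*(ori(q)*C)).as_rotvec()]
        z=least_squares(g,lo+(hi-lo)*rng.random(6),bounds=(lo,hi))
        if z.cost<1e-5: out.add(tuple(int(x) for x in (np.degrees(z.x)/1).round()))
    print(h,sorted(out)[:8])
E
```

```text
Traceback (most recent call last):
  File "k.py", line 15, in <module>
    S=least_squares(f,[300,0,100,500,450,0,200]); K=S.x
  File "k.py", line 14, in <lambda>
    f=lambda k:np.concatenate([w*(fk(q,k)-p) for q,p,w in W])
                                  ~~^^^^^
  File "k.py", line 9, in fk
    return p+ori(q).apply([0,0,k[6]])
             ~~~^^^
  File "k.py", line 4, in ori
    def ori(q): return R.from_euler('ZYZYZ',[q[0],q[1]+q[2],q[3],q[4],q[5]])
                       ~~~~~~~~~~~~^^^^^^^^^^^^^^^^^^^^^^^^^^^^^^^^^^^^^^^^^
  File "scipy/spatial/transform/_rotation.pyx", line 1413, in scipy.spatial.transform._rotation.Rotation.from_euler
ValueError: Expected axis specification to be a non-empty string of upto 3 characters, got ZYZYZ
```

```bash
sed -i "s/^def ori.*/def ori(q): return R.from_euler('ZYZ',[q[0],q[1]+q[2],q[3]])*R.from_euler('YZ',[q[4],q[5]])/" k.py
cat > ik.py <<'E'
from k import *
C=ori(W[1][0]).inv()*rot([.09118887,.70118882,.09201048,-.70110833])
lo=np.array([-2.94,-.97,.19,-1.23,.02,-2.88]);hi=np.array([2.94,2.17,2.56,4.37,3.11,2.88])
def PRh(h,e=25):
    Hh=np.array([np.cos(h*D),np.sin(h*D),0]); t=-np.sin(e*D)*np.array([0,0,1])+np.cos(e*D)*Hh
    return Rt(t,np.cross([0,0,1],Hh)),t
def ik(p,P,n=25,seed=None):
    rng=np.random.default_rng(0); out=set()
    for i in range(n):
        x0=lo+(hi-lo)*rng.random(6) if seed is None else np.clip(seed,lo+.01,hi-.01)
        z=least_squares(lambda q:np.r_[(fk(q,K)-p)/100,3*(P.inv()*(ori(q)*C)).as_rotvec()],x0,bounds=(lo,hi))
        if z.cost<1e-5: out.add(tuple(int(x) for x in np.degrees(z.x).round()))
    return sorted(out)
E
python3 - <<'E'
from ik import *
print(K.round(),abs(S.fun).max().round(1)); print((C.inv()*ori(s['joints']).inv()*rot(s['ee_rot'])).magnitude())
for h in range(-90,121,15):
    P,t=PRh(h); print(h,ik(np.array([555,111,66.])+14*t,P))
E
```

```text
[192.   2. 117. 440. 394.  34. 253.] 1.2
4.989872960180906e-06
-90 [(20, 54, 77, -58, 88, 45)]
-75 [(21, 50, 87, -68, 76, 46)]
-60 []
-45 []
-30 [(15, 38, 117, 238, 49, 67)]
-15 [(8, 36, 124, 209, 47, 79)]
0 [(-1, 35, 128, 179, 48, 90)]
15 [(-10, 35, 129, 150, 51, 99)]
30 [(-18, 35, 126, 123, 54, 107)]
45 [(-23, 37, 120, 100, 59, 115)]
60 [(-25, 40, 112, 82, 66, 121)]
75 [(-24, 43, 103, 68, 74, 125)]
90 [(-23, 47, 93, 57, 84, 127)]
105 [(-20, 52, 82, 48, 95, 126)]
120 [(-17, 56, 72, 40, 105, 124)]
```

```bash
cat > plan.py <<'E'
from ik import *
def goal(h,c,e=25):
    P,t=PRh(h,e); return np.array(c)+P.apply([11.3,0,-3]),P
def rows(qs):
    """qs: list of joint waypoints; print calls of 5 rows"""
    F=lambda q:(fk(q,K),ori(q)*C)
    for i in range(0,len(qs)-1,5):
        p0,r0=F(qs[i])
        print('call')
        for q in (qs[i+1:i+6]+[qs[-1]]*5)[:5]:
            p,r=F(q); print([1]+list(map(float,r0.inv().apply(p-p0).round()))+list(map(float,(r0.inv()*r).as_rotvec(degrees=True).round())))
E
python3 - <<'E'
from plan import *
st()
p,P=goal(70,[555,111,130]); print(p)
g=np.array(ik(p,P)[0])*D; print(np.degrees(g).round())
q=s['joints']; a=[q+(g-q)*i/24 for i in range(25)]
print(np.array([fk(x,K) for x in a[::3]]).round())
rows(a)
E
```

```text
t 11.07 q [ -32.    1.  122.   50.   20. -113.] p [ 513.4 -106.   215.9] F [ 1.5 -0.  -0.4] g 0.696
[558.06909149 119.43225957 122.50549028]
[-25.  34. 106.  70.  74. 131.]
[[ 513. -106.  216.]
 [ 526.  -77.  192.]
 [ 536.  -46.  172.]
 [ 544.  -15.  156.]
 [ 550.   16.  144.]
 [ 554.   46.  135.]
 [ 557.   73.  130.]
 [ 559.   99.  127.]
 [ 559.  120.  127.]]
call
[1, 8.0, 5.0, -10.0, 11.0, 3.0, 1.0]
[1, 15.0, 10.0, -20.0, 22.0, 6.0, 1.0]
[1, 22.0, 16.0, -30.0, 33.0, 9.0, 1.0]
[1, 28.0, 22.0, -40.0, 44.0, 12.0, 0.0]
[1, 33.0, 27.0, -49.0, 55.0, 15.0, -1.0]
call
[1, 8.0, -4.0, -9.0, 11.0, 2.0, -2.0]
[1, 15.0, -8.0, -18.0, 22.0, 5.0, -4.0]
[1, 22.0, -11.0, -27.0, 33.0, 6.0, -6.0]
[1, 28.0, -15.0, -37.0, 44.0, 8.0, -9.0]
[1, 34.0, -18.0, -46.0, 55.0, 9.0, -12.0]
call
[1, 8.0, -8.0, -2.0, 11.0, 0.0, -3.0]
[1, 15.0, -16.0, -5.0, 22.0, 0.0, -6.0]
[1, 22.0, -24.0, -7.0, 33.0, -0.0, -9.0]
[1, 28.0, -31.0, -10.0, 44.0, -1.0, -11.0]
[1, 34.0, -39.0, -13.0, 55.0, -3.0, -14.0]
call
[1, 7.0, -5.0, 4.0, 11.0, -2.0, -2.0]
[1, 14.0, -11.0, 7.0, 22.0, -4.0, -4.0]
[1, 20.0, -17.0, 11.0, 33.0, -6.0, -5.0]
[1, 26.0, -22.0, 14.0, 44.0, -9.0, -6.0]
[1, 32.0, -28.0, 17.0, 55.0, -12.0, -7.0]
call
[1, 6.0, -0.0, 5.0, 11.0, -3.0, -0.0]
[1, 12.0, -1.0, 10.0, 22.0, -5.0, 0.0]
[1, 18.0, -2.0, 15.0, 33.0, -8.0, 1.0]
[1, 23.0, -2.0, 19.0, 44.0, -11.0, 3.0]
[1, 23.0, -2.0, 19.0, 44.0, -11.0, 3.0]
```

Emit:
{"name": "carry_out", "arguments": {"deltas": [[1,7,5,-9,10,3,1],[1,14,9,-18,20,5,1],[1,20,14,-28,30,8,1],[1,26,20,-37,40,11,0],[1,31,25,-46,50,14,0]]}}

```text
time_s: 11.7
eef_pos: [532.2, -60.4, 180.9]
ee_rot: [0.58, 0.703, 0.3, -0.282]
force: [-0.1, -0.7, -0.2]
grip_width: 0.693
```

Emit:
{"name": "carry_out", "arguments": {"deltas": [[1,7,-3,-9,10,2,-2],[1,14,-6,-17,20,4,-3],[1,20,-9,-26,30,6,-5],[1,26,-12,-35,40,8,-8],[1,31,-16,-44,50,9,-10]]}}

```text
time_s: 12.32
eef_pos: [542.6, -12.3, 154.5]
ee_rot: [0.179, 0.873, 0.254, -0.377]
force: [-1.2, -0.8, -0.4]
grip_width: 0.697
```

```bash
python3 - <<'E'
from plan import *
st()
p,P=goal(70,[555,111,130])
g=np.array(ik(p,P)[0])*D; print(np.degrees(g).round())
q=s['joints']; a=[q+(g-q)*i/15 for i in range(16)]
rows(a)
E
```

```text
t 12.32 q [-30.  14. 116.  58.  41. -20.] p [542.6 -12.3 154.5] F [-1.2 -0.8 -0.4] g 0.697
[-25.  35. 106.  70.  74. 131.]
call
[1, 8.0, -8.0, -3.0, 11.0, 1.0, -3.0]
[1, 15.0, -16.0, -7.0, 22.0, 1.0, -6.0]
[1, 23.0, -23.0, -10.0, 33.0, 1.0, -8.0]
[1, 29.0, -31.0, -14.0, 43.0, 0.0, -11.0]
[1, 35.0, -39.0, -17.0, 54.0, -1.0, -14.0]
call
[1, 8.0, -6.0, 3.0, 11.0, -1.0, -2.0]
[1, 15.0, -12.0, 6.0, 22.0, -3.0, -4.0]
[1, 22.0, -18.0, 9.0, 33.0, -6.0, -6.0]
[1, 28.0, -24.0, 12.0, 43.0, -8.0, -8.0]
[1, 34.0, -30.0, 15.0, 54.0, -11.0, -9.0]
call
[1, 7.0, -1.0, 5.0, 11.0, -3.0, -0.0]
[1, 13.0, -2.0, 10.0, 22.0, -5.0, -0.0]
[1, 19.0, -3.0, 15.0, 33.0, -8.0, -0.0]
[1, 25.0, -4.0, 20.0, 43.0, -11.0, 1.0]
[1, 30.0, -5.0, 24.0, 54.0, -14.0, 2.0]
```

Emit:
{"name": "carry_out", "arguments": {"deltas": [[1,7,-7,-3,10,1,-3],[1,14,-15,-6,20,1,-5],[1,21,-22,-9,30,1,-8],[1,27,-29,-13,40,0,-10],[1,33,-36,-16,50,-1,-13]]}}

```text
time_s: 12.95
eef_pos: [549.9, 35.2, 135.7]
ee_rot: [-0.246, 0.83, 0.164, -0.474]
force: [0.4, -0.2, -1.1]
grip_width: 0.692
```

Emit:
{"name": "carry_out", "arguments": {"deltas": [[1,7,-6,3,10,-1,-2],[1,14,-12,6,20,-3,-4],[1,21,-17,8,30,-5,-6],[1,26,-22,11,40,-7,-7],[1,31,-28,14,50,-10,-8]]}}

```text
time_s: 13.58
eef_pos: [551.9, 77.3, 123.3]
ee_rot: [-0.589, 0.592, 0.024, -0.55]
force: [0.6, 0.3, -1.4]
grip_width: 0.697
```

```bash
python3 - <<'E'
from plan import *
st()
p,P=goal(70,[555,111,130]); to(p,P)
E
```

```text
t 13.57 q [-27.  27. 109.  63.  61.  75.] p [551.9  77.3 123.3] F [ 0.6  0.3 -1.4] g 0.697
[ 31.4 -16.1  23.8] [ 61.8 -16.9  -0.2] |d| 43.0 ang 64.0
```

Emit:
{"name": "carry_out", "arguments": {"deltas": [[1,5,-3,4,10,-2.7,0],[1,10,-5,8,20,-5.5,0],[1,15,-8,12,30,-8.2,0],[1,20,-10,16,40,-11,0],[1,25,-13,19,50,-13.7,0]]}}

```text
time_s: 14.2
eef_pos: [557.0, 110.8, 122.8]
ee_rot: [0.776, -0.221, 0.142, 0.573]
force: [0.2, -0.5, -0.8]
grip_width: 0.694
```

```bash
python3 - <<'E'
from plan import *
st()
p,P=goal(70,[555,111,130]); to(p,P)
E
```

```text
t 14.2 q [-26.  33. 105.  67.  73. 122.] p [557.  110.8 122.8] F [ 0.2 -0.5 -0.8] g 0.694
[7.6 1.1 4.1] [11.7 -3.3 -0.3] |d| 9.0 ang 12.2
```

Emit:
{"name": "carry_out", "arguments": {"deltas": [[1,4,0,2,6,-1.7,0],[1,7,1,4,11.5,-3.3,0],[1,7,1,4,11.5,-3.3,0],[1,7,1,4,11.5,-3.3,0],[1,7,1,4,11.5,-3.3,0]]}}

```text
time_s: 14.82
eef_pos: [557.8, 118.6, 121.8]
ee_rot: [0.798, -0.128, 0.176, 0.562]
force: [0.4, 0.3, -1.6]
grip_width: 0.692
```

```bash
python3 - <<'E'
from plan import *
st()
p,P=goal(70,[555,111,130]); to(p,P)
a=viewer.capture("scene")[:,:,::-1].copy(); b=viewer.capture("top")[:,:,::-1].copy()
cv2.imwrite("pics/p1s.png",a);cv2.imwrite("pics/p1t.png",b)
A=cv2.resize(a[150:210,340:420],(560,420),interpolation=cv2.INTER_CUBIC);B=cv2.resize(b[160:230,225:265],(240,420),interpolation=cv2.INTER_CUBIC)
t=np.linspace(0,2*np.pi,40); c=rot(s['ee_rot']); o=s['eef_pos']-c.apply([11.3,0,-3]); ux=c.apply([-np.sin(E25),0,0]); 
n=c.apply([-np.sin(E25),0,-np.cos(E25)]); print('n',n,'contact',o)
n=n if n[2]>0 else c.apply([-np.sin(E25),0,np.cos(E25)])
print(n)
y=c.apply([0,1,0]); w=np.cross(n,y)
for d,rad in((6,31),(-6,31)):
  X=o+n*d+rad*(np.outer(np.cos(t),y)+np.outer(np.sin(t),w))
  for q in px("scene",X): cv2.circle(A,tuple(int(v) for v in (q+.5-[340,150])*7),1,(0,255,0) if d>0 else (0,0,255),-1)
  for q in px("top",X): cv2.circle(B,tuple(int(v) for v in (q+.5-[225,160])*6),1,(0,255,0),-1)
cv2.imwrite("pics/p1.png",np.hstack([A,B]))
E
```

```text
t 14.82 q [-25.  35. 105.  69.  74. 131.] p [557.8 118.6 121.8] F [ 0.4  0.3 -1.6] g 0.692
[0.5 0.  1. ] [ 0.5 -0.1 -0.2] |d| 1.0 ang 0.6
n [-0.25297859 -0.72405569 -0.64167374] contact [554.77045166 110.17747415 129.34065945]
[-0.00564062  0.00352878  0.99997787]
```

View pics/p1.png

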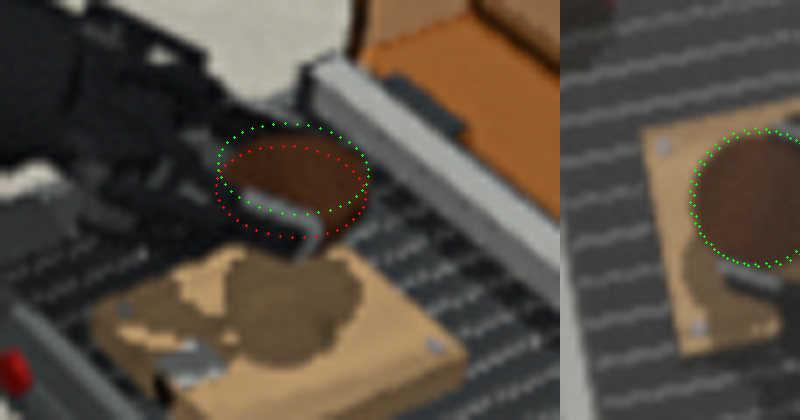

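```bash
python3 - <<'E'
from h import *
a=cv2.imread("pics/p1s.png").astype(int); b=cv2.imread("pics/p1t.png").astype(int)
for im,v0,v1,u0,u1 in((a,166,192,366,398),(b,178,210,242,278)):
    for v in range(v0,v1): print(v,' '.join('%3d'%im[v,u,2] if im[v,u,2]-im[v,u,0]>8 else ' . ' for u in range(u0,u1)))
E
```

```text
166  .   .   .   .   .   .   .   .   .   .   .   .   .   .   .   .   .   .   .   .   .   .   .   .   .   .   .   .   .   .   .   . 
167  .   .   .   .   .   .   .   .   .   .   .   .   .   .   .   .   .   .   .   .   .   .   .   .   .   .   .   .   .   .   .   . 
168  .   .   .   .   .   .   .   .   .   .   .   .   .   .   .   .   .   .   .   .   .   .   .   .   .   .   .   .   .   .   .   . 
169  .   .   .   .   .   .   .   .   .   .   24  36  38  41  45  48  47  50  52  49  40  .   .   .   .   .   .   .   .   .   .   . 
170  .   .   .   .   .   .   .   .   .   37  48  61  60  62  65  67  68  67  68  68  65  56  47  .   .   .   .   .   .   .   .   . 
171  .   .   .   .   .   .   .   42  45  54  55  57  57  61  63  67  66  66  69  68  69  66  60  52  44  .   .   .   .   .   .   . 
172  .   .   .   .   .   .   .   57  57  55  54  59  55  60  62  66  65  67  66  67  68  67  65  63  58  47  .   .   .   .   .   . 
173  .   .   .   .   .   .   59  58  57  57  56  58  56  58  60  65  63  66  69  67  68  66  62  65  63  62  .   .   .   .   .   . 
174  .   .   .   .   .   .   59  57  56  53 
[... 6366 characters left out ...]
2 104  94  .   .   .   .   .   .   .   84  85  92  98  99 100 107 144 139 126 110  78  61  .   .   .   .   . 
206  92 149 166 132 108 107 104 105 104 100  76  .   .   .   .   .   .   .   .   .   78  79  84  83  85 110  86  59  .   .   .   .   .   .   .   . 
207  77 145 166 151 121 105 103 105 102  99  78  55  .   .   .   .   .   .   .   .   .   .   57  57  .   53  .   .   .   .   .   .   .   .   .   . 
208  72 131 161 162 132 106 101 100 102  99  92  75  62  .   .   .   .   .   .   .   .   .   .   .   .   .   .   .   .   .   .   .   .   .   .   . 
209  .  113 154 164 149 119 104 103 104 103 103  98  87  83  74  59  .   .   .   .   .   .   .   .   .   .   .   .   .   .   .   .   .   .   .   .
```

```bash
python3 - <<'E'
from plan import *
print(at("top",258.6,193.5,133),at("top",258.6,193.5,135)); c=rot(s['ee_rot']); print(s['eef_pos']-c.apply([11.3,0,-3]))
x=px("scene",np.array([[557,109,z] for z in(129,132,135)]));print(x)
to(s['eef_pos']+[0,0,-1],c)
E
```

```text
[551.63100929 107.45236922 133.        ] [551.39244865 107.1765982  135.        ]
[554.71429956 110.1856314  129.16045828]
[[381.13702462 175.78518862]
 [381.22352471 174.97070438]
 [381.31031312 174.15350537]]
[ 0.4  0.  -0.9] [0. 0. 0.] |d| 1.0 ang 0.0
```

Emit:
{"name": "carry_out", "arguments": {"deltas": [[1,3,-2,2,0,0,0],[1,14,-2,-21,0,0,0],[1,22,-2,-38,0,0,0],[1,27,-2,-49,0,0,0],[1,29.5,-2,-54.5,0,0,0]]}}

```text
time_s: 15.55
eef_pos: [561.2, 121.3, 62.2]
ee_rot: [0.798, -0.126, 0.173, 0.563]
force: [-11.6, -14.3, 28.2]
grip_width: 0.695
```

```bash
python3 - <<'E'
from plan import *
st()
b=viewer.capture("top")[:,:,::-1].astype(int)
a=viewer.capture("scene")[:,:,::-1].astype(int)
for im,v0,v1,u0,u1 in((b,183,210,246,280),(a,180,204,366,398)):
    for v in range(v0,v1): print(v,' '.join('%3d'%im[v,u,2] if im[v,u,2]-im[v,u,0]>8 else ' . ' for u in range(u0,u1)))
E
```

```text
t 15.55 q [-25.  43. 105.  72.  72. 124.] p [561.2 121.3  62.2] F [-11.6 -14.3  28.2] g 0.695
183 152 156 157 160 161 162 166 167 167 165 162 151 141 141 141 110  93  .   .   .   .   .   .   .   .   .   66  70  62  .   .   .   .   . 
184 163 164 166 166 169 169 169 168 165 152 137 121 107 105 103  84  67  .   .   .   .   .   .   .   .   .   .   .   .   .   .   .   .   . 
185 170 170 171 170 171 170 168 153 136 115  94  81  81  81  81  78  69  66  59  58  .   .   .   .   .   .   .   .   .   .   .   .   .   . 
186 171 171 171 171 171 169 152 120  92  77  76  76  76  77  77  77  72  73  65  57  53  54  .   .   .   .   .   .   .   .   .   .   .   . 
187 170 171 169 170 169 152 119  89  74  74  75  77  77  76  77  74  74  73  70  63  60  56  61  77  75  63  55  .   .   .   .   .   .   . 
188 171 171 171 170 158 124  90  74  71  73  74  76  75  78  75  74  73  72  70  68  65  64  71  88  96  86  82  76  66  .   .   .   .   . 
189 169 169 169 167 139  99  76  70  73  73  75  78  77  77  76  75  73  73  69  69  70  66  72  87  98 103 103  96  90  72  .   .   .   . 
190 169 169 169 156 117  8
[... 5241 characters left out ...]
  46  66 101 139 176 176 176 178 180 180
199  .   .   .   .   .   .   .   .   .   .   .   .   .   .   .   .   .   .   .   .   45  46  53  94 141 178 180 180 179 179 179 178
200  .   .   .   .   .   .   39  .   .   .   .   .   .   .   .   .   .   .   .   .   52  64  89 141 180 182 181 180 177 176 174 170
201  .   .   .   .   .   .   78  66  59  44  .   .   .   .   .   .   .   .   68  78 119 128 145 181 184 183 178 177 173 169 165 158
202  .   .   .   .   .   .   95  99  95  80  61  54  42  .   .   .   .   74  94 144 184 186 183 183 179 174 172 169 163 156 151 148
203  .   .   .   .   .   93  95  96  95  95  95  94  79  60  55  64  82 104 145 185 185 180 176 170 164 164 162 155 151 149 150 150
```

```bash
python3 - <<'E'
from plan import *
print(at("top",259.7,194.9,73)); c=rot(s['ee_rot']); print(s['eef_pos']-c.apply([15,0,-3]), c.apply([1,0,0]))
print(px("top",[[554.5,110,73]]),px("scene",[[554.5,110,z] for z in (68,72,76)]))
t=np.linspace(0,2*np.pi,200)
for ctr in([554.5,110.,72],[551,107,72.],[554.5,110,76]):
    X=np.c_[31*np.cos(t),31*np.sin(t),0*t]+ctr; q=px("scene",X); print('scene u',q[:,0].min(),q[:,0].max(),'v',q[:,1].min(),q[:,1].max(), 'top',px("top",X).min(0),px("top",X).max(0))
E
```

```text
[554.80342756 112.49967959  73.        ]
[557.03611083 109.68085494  70.69920551] [ 0.30584942  0.85510305 -0.41863457]
[[260.57393004 195.01323193]] [[379.38379295 191.20197824]
 [379.49146853 190.18576598]
 [379.59960667 189.16518814]]
scene u 369.1399165841077 389.8889214778114 v 183.6843337735614 196.9423284964412 top [249.76354412 184.26049693] [271.48667113 205.89308527]
scene u 367.75155944189635 388.46407426083977 v 183.21925330066705 196.43938494901238 top [250.78483121 185.48520395] [272.51491824 207.12898034]
scene u 369.2256676046579 390.0197438237874 v 182.669307766543 195.91653058344468 top [249.54912027 184.06683967] [271.33223072 205.75862786]
```

Emit:
{"name": "carry_out", "arguments": {"deltas": [[1,-1.5,0,3.5,0,0,0],[1,-4,-1,2.3,0,0,0],[1,-4,-1,2.3,0,0,0],[1,-2.6,-1,-1.2,0,0,0],[1,-1.8,-1,-3,0,0,0]]}}

```text
time_s: 16.27
eef_pos: [561.2, 118.1, 59.8]
ee_rot: [0.798, -0.126, 0.173, 0.563]
force: [-16.2, -15.6, 23.6]
grip_width: 0.694
```

```bash
python3 - <<'E'
from plan import *
st()
E
```

```text
t 16.27 q [-25.  43. 105.  72.  72. 124.] p [561.2 118.1  59.8] F [-16.2 -15.6  23.6] g 0.694
```

Emit:
{"name": "carry_out", "arguments": {"deltas": [[1,-1.5,0.7,-0.7,0,0,0],[1,-2.9,1.5,-1.3,0,0,0],[1,-2.9,1.5,-1.3,0,0,0],[1,-2.9,1.5,-1.3,0,0,0],[1,-2.9,1.5,-1.3,0,0,0]]}}

```text
time_s: 16.9
eef_pos: [558.5, 115.9, 57.6]
ee_rot: [0.798, -0.127, 0.176, 0.562]
force: [0.5, 2.7, 1.9]
grip_width: 0.698
```

```bash
python3 - <<'E'
from plan import *
st()
E
```

```text
t 16.9 q [-26.  43. 105.  71.  72. 124.] p [558.5 115.9  57.6] F [0.5 2.7 1.9] g 0.698
```

Emit:
{"name": "carry_out", "arguments": {"deltas": [[0.2,0,0,0,0,0,0],[-0.3,0,0,0,0,0,0],[-1,0,0,0,0,0,0],[-1,0,0,0,0,0,0],[-1,-20,0,0,0,0,0]]}}

```text
time_s: 17.52
eef_pos: [552.0, 99.2, 65.8]
ee_rot: [0.798, -0.127, 0.176, 0.563]
force: [0.1, -0.8, 1.1]
grip_width: 0.998
```

Emit:
{"name": "carry_out", "arguments": {"deltas": [[-1,-40,0,0,0,0,0],[-1,-80,0,10,0,0,0],[-1,-110,0,40,0,0,0],[-1,-130,0,70,0,0,0],[-1,-140,0,100,0,0,0]]}}

```text
time_s: 18.15
eef_pos: [523.4, 18.7, 217.2]
ee_rot: [0.798, -0.127, 0.176, 0.562]
force: [-0.0, 0.3, 0.3]
grip_width: 1.0
```

```bash
python3 - <<'E'
from plan import *
st()
a=viewer.capture("scene")[:,:,::-1].copy(); b=viewer.capture("top")[:,:,::-1].copy()
cv2.imwrite("pics/r1s.png",a);cv2.imwrite("pics/r1t.png",b)
A=cv2.resize(a[165:215,340:420],(640,400),interpolation=cv2.INTER_CUBIC)
B=cv2.resize(b[165:225,245:269],(160,400),interpolation=cv2.INTER_CUBIC)
cv2.imwrite("pics/r1.png",np.hstack([A,B]))
for im,v0,v1,u0,u1 in((b,180,212,244,280),):
    for v in range(v0,v1): print(v,' '.join('%3d'%im[v,u,2] for u in range(u0,u1)))
E
```

```text
t 18.15 q [-38.  25. 103.  60.  88. 138.] p [523.4  18.7 217.2] F [-0.   0.3  0.3] g 1.0
180 113 119 122 129 133 144 147 150 150 149 151 150 151 151 150 152 152 152 151 153 154 154 154 154 154 157 157 156 157 159 159 159 161 163 163 162
181 142 145 147 148 147 150 150 150 150 152 154 152 151 150 151 153 155 154 157 157 156 154 156 156 158 159 160 161 162 163 163 165 167 167 166 163
182 152 150 148 149 150 152 153 155 157 158 160 162 157 157 159 160 164 164 166 166 163 161 163 166 166 168 168 166 166 168 168 168 168 165 165 163
183 157 156 156 156 159 161 163 163 165 167 168 169 168 166 168 168 169 170 170 170 170 170 170 171 171 172 170 170 170 171 170 171 171 168 168 167
184 158 163 163 166 168 168 169 170 171 171 171 172 170 170 168 157 153 157 159 164 170 169 171 171 172 172 174 172 172 172 171 174 171 172 172 171
185 162 168 171 171 172 173 173 172 173 171 171 169 153 146 137 121 119 120 121 130 138 144 161 170 172 174 172 172 171 171 173 172 172 172 172 172
186 171 171 171 171 171 171 171 172 171 170 158 145 119 103  92  85  85  87  84  86  93 101 129 151 165 173 172 172 173 173
[... 3024 characters left out ...]
 166 152 142 123 109 109 105 100  97 101 109 133 145 160 169 170 173 172 172 172 172 170 171 172 171 171 168
208 163 170 171 169 170 170 169 170 170 171 169 165 153 146 145 144 128 135 145 147 162 168 172 173 173 172 172 172 172 170 169 169 168 169 169 165
209 155 168 169 171 170 170 170 171 173 173 171 170 170 170 170 167 156 163 169 169 171 171 171 172 170 169 171 168 168 168 169 167 168 167 169 165
210 153 169 170 171 171 172 172 171 172 173 172 173 171 174 173 170 170 170 171 169 168 168 167 168 168 167 166 166 168 167 169 169 168 169 168 166
211 152 171 172 173 172 172 171 173 172 172 172 171 170 169 168 167 168 168 168 167 167 166 165 164 166 169 168 167 169 169 170 170 168 167 157 148
```

View pics/r1.png

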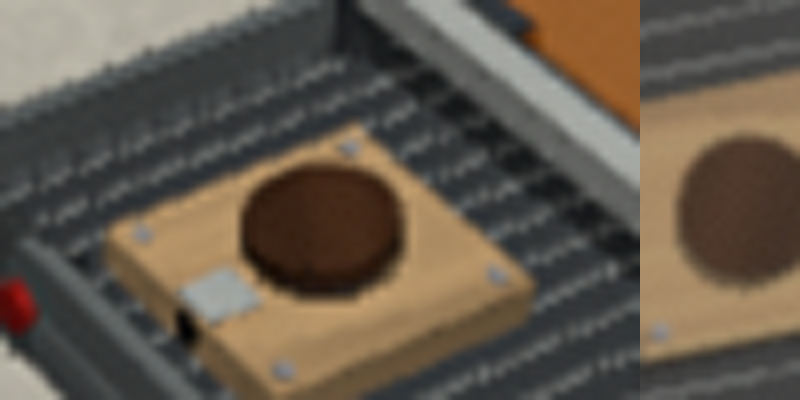

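```bash
python3 - <<'E'
from plan import *
c=at("top",261.1,195.9,62);print(c)
for yaw in(-102,-130):
    P=Rt([0,0,-1],[np.cos(yaw*D),np.sin(yaw*D),0]); G=ik(np.array([c[0],c[1],130]),P); print(yaw,G)
g=np.array([x for x in ik(np.array([c[0],c[1],130]),Rt([0,0,-1],[np.cos(-102*D),np.sin(-102*D),0])) if abs(x[3])<20][0])*D
q=s['joints']; a=[q+(g-q)*i/10 for i in range(11)]
print(np.array([fk(x,K) for x in a]).round()); rows(a)
E
```

```text
[553.23325827 109.90574152  62.        ]
-102 [(-1, 28, 87, 0, 65, 101)]
-130 [(-1, 28, 87, 0, 65, 129)]
[[524.  19. 218.]
 [518.  37. 199.]
 [513.  51. 181.]
 [509.  62. 165.]
 [507.  70. 151.]
 [507.  76. 140.]
 [510.  80. 132.]
 [516.  85. 126.]
 [525.  90. 124.]
 [537.  97. 126.]
 [551. 107. 130.]]
call
[1, 22.0, 12.0, -11.0, -7.0, 6.0, 5.0]
[1, 40.0, 22.0, -23.0, -14.0, 12.0, 10.0]
[1, 54.0, 29.0, -34.0, -22.0, 17.0, 16.0]
[1, 66.0, 34.0, -43.0, -30.0, 23.0, 21.0]
[1, 76.0, 36.0, -51.0, -39.0, 27.0, 27.0]
call
[1, 9.0, -3.0, -2.0, -9.0, 5.0, 5.0]
[1, 16.0, -9.0, -4.0, -18.0, 10.0, 10.0]
[1, 20.0, -19.0, -5.0, -28.0, 14.0, 15.0]
[1, 22.0, -33.0, -5.0, -38.0, 19.0, 20.0]
[1, 22.0, -51.0, -3.0, -47.0, 23.0, 24.0]
```

Emit:
{"name": "carry_out", "arguments": {"deltas": [[1,20,11,-10,-6,5,5],[1,36,20,-20,-13,11,9],[1,50,27,-31,-20,16,14],[1,61,32,-40,-27,21,19],[1,70,35,-47,-34,25,24]]}}

```text
time_s: 18.88
eef_pos: [505.1, 72.2, 142.5]
ee_rot: [0.537, -0.43, 0.193, 0.699]
force: [-0.1, 0.1, -0.3]
grip_width: 0.001
```

```bash
python3 - <<'E'
from plan import *
g=np.array([-1,28,87,0,65,101])*D
st();q=s['joints']; a=[q+(g-q)*i/7 for i in range(8)]
print(np.array([fk(x,K) for x in a]).round()); rows(a)
E
```

```text
t 18.88 q [-21.  27.  96.  33.  78. 122.] p [505.1  72.2 142.5] F [-0.1  0.1 -0.3] g 0.001
[[505.  72. 143.]
 [506.  76. 135.]
 [510.  80. 129.]
 [514.  84. 125.]
 [521.  88. 123.]
 [530.  93. 124.]
 [540.  99. 126.]
 [551. 107. 130.]]
call
[1, 9.0, -1.0, -2.0, -7.0, 4.0, 4.0]
[1, 15.0, -4.0, -3.0, -14.0, 8.0, 8.0]
[1, 20.0, -9.0, -5.0, -21.0, 12.0, 12.0]
[1, 24.0, -16.0, -5.0, -29.0, 15.0, 15.0]
[1, 26.0, -26.0, -5.0, -36.0, 19.0, 19.0]
call
[1, -2.0, -10.0, -6.0, -8.0, 4.0, 4.0]
[1, -6.0, -23.0, -12.0, -15.0, 7.0, 7.0]
[1, -6.0, -23.0, -12.0, -15.0, 7.0, 7.0]
[1, -6.0, -23.0, -12.0, -15.0, 7.0, 7.0]
[1, -6.0, -23.0, -12.0, -15.0, 7.0, 7.0]
```

Emit:
{"name": "carry_out", "arguments": {"deltas": [[1,9,-1,-2,-7,4,4],[1,15,-4,-3,-14,8,8],[1,20,-9,-5,-21,12,12],[1,24,-16,-5,-29,15,15],[1,26,-26,-5,-36,19,19]]}}

```text
time_s: 19.5
eef_pos: [529.8, 92.5, 123.7]
ee_rot: [0.221, -0.643, 0.121, 0.723]
force: [-0.6, -0.0, 0.0]
grip_width: -0.001
```

```bash
python3 - <<'E'
from plan import *
st()
P=Rt([0,0,-1],[np.cos(-102*D),np.sin(-102*D),0]); to([553.5,109,90],P)
E
```

```text
t 19.5 q [ -7.  27.  90.  10.  69. 107.] p [529.8  92.5 123.7] F [-0.6 -0.   0. ] g -0.001
[ 34.1 -22.  -18.1] [-16.    7.3   7.4] |d| 44.0 ang 19.1
```

Emit:
{"name": "carry_out", "arguments": {"deltas": [[1,0,-11,-9,-5,2.4,2.5],[1,0,-20,-16,-10.6,5,5],[1,15,-22,-18,-16,7.3,7.4],[1,34,-22,-18,-16,7.3,7.4],[1,34,-22,-18,-16,7.3,7.4]]}}

```text
time_s: 20.12
eef_pos: [552.5, 109.2, 89.4]
ee_rot: [0.076, -0.702, 0.074, 0.704]
force: [-0.3, 0.0, 0.1]
grip_width: 0.0
```

```bash
python3 - <<'E'
from plan import *
st()
P=Rt([0,0,-1],[np.cos(-102*D),np.sin(-102*D),0]); to([553.5,108,66],P)
E
```

```text
t 20.12 q [ -1.  31.  89.   0.  60. 101.] p [552.5 109.2  89.4] F [-0.3  0.   0.1] g 0.0
[23.4  1.  -1.3] [-0.2  0.2  0.1] |d| 23.0 ang 0.3
```

Emit:
{"name": "carry_out", "arguments": {"deltas": [[1,14,0.5,0,0,0,0],[1,21,0.5,0,0,0,0],[1,24,0.5,0,0,0,0],[1,26,0.5,0,0,0,0],[1,27,0.5,0,0,0,0]]}}

```text
time_s: 20.75
eef_pos: [554.1, 108.7, 64.8]
ee_rot: [-0.077, 0.704, -0.074, -0.703]
force: [-0.5, 0.6, 4.5]
grip_width: -0.002
```

Emit:
{"name": "carry_out", "arguments": {"deltas": [[1,0.5,0,0,0,0,0],[1,1,0,0,0,0,0],[1,1.5,0,0,0,0,0],[1,1.5,0,0,0,0,0],[1,1.5,0,0,0,0,0]]}}

```text
time_s: 21.38
eef_pos: [553.5, 108.7, 62.6]
ee_rot: [0.077, -0.703, 0.075, 0.703]
force: [-0.1, -1.1, -0.8]
grip_width: 0.0
```

Emit:
{"name": "carry_out", "arguments": {"deltas": [[1,0.7,0,0,0,0,0],[1,1.4,0,0,0,0,0],[1,2,0,0,0,0,0],[1,2.5,0,0,0,0,0],[1,2.5,0,0,0,0,0]]}}

```text
time_s: 22.0
eef_pos: [553.8, 108.7, 62.0]
ee_rot: [-0.076, 0.703, -0.074, -0.703]
force: [-7.2, -1.1, 17.3]
grip_width: 0.0
```

Emit:
{"name": "carry_out", "arguments": {"deltas": [[1,1,0,0,0,0,0],[1,1,0,0,0,0,0],[1,-20,0,0,0,0,0],[1,-70,0,0,0,0,0],[1,-120,0,0,0,0,0]]}}

```text
time_s: 22.62
eef_pos: [553.2, 108.4, 181.5]
ee_rot: [0.077, -0.703, 0.075, 0.703]
force: [0.5, 0.7, 0.7]
grip_width: 0.002
```

Emit:
{"name": "carry_out", "arguments": {"deltas": [[1,-20,60,10,0,0,0],[1,-20,120,20,0,0,0],[1,-20,180,30,0,0,0],[1,-20,200,30,0,0,0],[1,-20,200,30,0,0,0]]}}

```text
time_s: 23.25
eef_pos: [481.5, -81.7, 199.7]
ee_rot: [-0.077, 0.703, -0.075, -0.703]
force: [0.4, 0.2, 0.3]
grip_width: 0.003
```

```bash
python3 - <<'E'
from plan import *
st()
a=viewer.capture("scene")[:,:,::-1].copy(); b=viewer.capture("top")[:,:,::-1].copy()
A0=cv2.resize(a[100:260,200:460],(440,270),interpolation=cv2.INTER_CUBIC)
A=cv2.resize(a[175:210,355:405],(440,308),interpolation=cv2.INTER_CUBIC); t=np.linspace(0,2*np.pi,60)
B=cv2.resize(b[160:230,235:285],(360,504),interpolation=cv2.INTER_CUBIC)
B=cv2.copyMakeBorder(B,0,74,0,0,cv2.BORDER_CONSTANT)
n=np.array([554.5,108.8])+2.5*np.array([-.2,.98])
for z in(62,50):
  X=np.c_[31*np.cos(t)+n[0],31*np.sin(t)+n[1],0*t+z]
  for q in px("scene",X): cv2.circle(A,tuple(int(v) for v in (q+.5-[355,175])*8.8),1,(0,255,0),-1)
X[:,2]=62
for q in px("top",X): cv2.circle(B,tuple(int(v) for v in (q+.5-[235,160])*7.2),1,(0,255,0),-1)
cv2.imwrite("pics/f.png",np.hstack([np.vstack([A0,A]),B]))
E
```

```text
t 23.25 q [-23.  15.  95.   0.  70.  79.] p [481.5 -81.7 199.7] F [0.4 0.2 0.3] g 0.003
```

View pics/f.png

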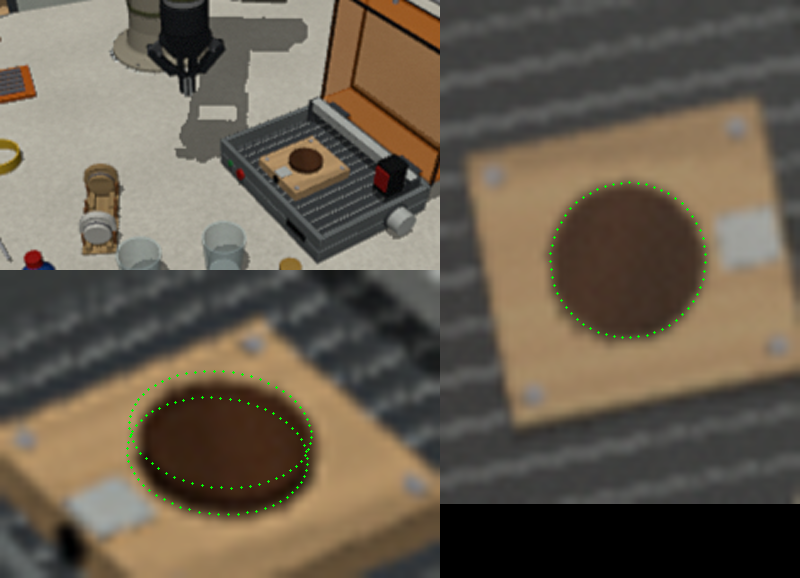

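```bash
python3 - <<'E'
from rig import order
print(order.finish_job())
E
```

```text
the job is handed in; nothing more can be done
None
```

I swung the hood up by its bar to about 1.6 rad and left it standing open. I then loaded the walnut lid into the nest, face up, pressed it home and handed the job in at about 23 s on the robot clock. The hand-in returned no verdict.

**Hood:** the 1.6 rad comes from the arm's travel; I did not measure the joint itself. The last picture shows the hood still standing open.

**Lid:**
- **Insertion:** the plug first caught on the nest's edge, with about 28 N on the wrist. I shifted it a few millimetres, the force went away, and it dropped in.
- **Pressing:** I pressed it down with closed fingers. The fingertips stopped at 62.0 mm, which is the height for a flush flange, at 17 N.
- **Last picture:** from above, its rim matches the expected home position, 2.5 mm towards the back. The side view agrees to within about half a pixel. I did not measure its tilt or the plunger directly.

**Everything else:** before hand-in the arm was clear and read no contact force. The other lids, jars and other items looked undisturbed in the views I took, but I did not measure them again.

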